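# Peel the stuck lid off a tilted well plate

## Robot

A 6-joint arm with a two-finger parallel gripper is mounted at the origin on a cart in front of the work surface, level with it; the furniture and walls round the work are solid. World frame = base frame: x ahead of the robot, y to its left, z up, the work surface at z = 0. Lengths are in m, angles in degrees, forces in N, time in s.
With the tool pointing down it reaches from about 0.35 to 0.875 m from the base axis. Payload 4.2 kg.
Tool frame: the origin (TCP) lies midway between the tips of the shut fingers; the grasp point (between the pads) lies 19 mm behind it; z points along the fingers, x is the direction in which the jaws open and shut, and the axes are right-handed (so a half turn about z gives the same grasp; the last joint's range is limited). The gripper opens to 87 mm and grips with 3 to 60 N. Pads are 19 mm wide; open, the fingers measure 117 mm over their backs; the gripper's body (75 mm by 190 mm) begins 51 mm behind the grasp point.
Start: joints at [-57.949, 22.042, 0.453, 0, -68.411, -14.817], TCP at [0.185, -0.597, 0.223] pointing down, gripper open.
Joint ranges: [-179.83, 179.83], [-69.29, 118.12], [-61.27, 80.66], [-181.25, 117.63], [-171.15, -9.14], [-177.46, 177.46]. Speed limits (degrees/s): [159.86, 159.86, 180, 180, 180, 180].

## Interface

Orientations are given as a 3x3 rotation matrix whose columns are the frame's x, y, z axes.
In Python, from station import sense, capture, finish_job, find_in gives the robot as it stands.
- The arm moves only by the shell command python3 -m creep 'ROWS'. ROWS is JSON, a list of rows, each a list of 7 numbers: the shift along the tool's x, y, z in mm, then the turn, a rotation vector about the tool's x, y, z in degrees, then the opening, from 0 (shut) to 1 (fully open). A call has exactly 10 rows; each row shifts and turns the commanded pose from where the row before left it, along the tool's axes as they then stand; what a row does not reach is not made up. A row lasts 1/8 s, in which the tool goes at most 62.5 mm and 10.7 degrees, less where a joint would pass 70% of its speed; a pose out of reach is approached as far as the arm can. A call with a gripper value outside its range is refused whole. The fingers move at their own pace and stop on an object; the grip force is fixed at half the most. Time passes only in rows, so rows that do not move let the fingers close, or fill a call up. It gives the time, the measured TCP pose, the force and the opening at its end, in the units of the state.
- sense(): the state, without advancing time (a new reading comes with each control period).
- capture(name): name is "side" or "top"; returns a dict with "color" (420x560x3 uint8, blue, green, red), "vertical_fov" (degrees; the focal length in pixels is half the picture's height over the tangent of half this angle, whatever the lens; pixels are square), "cx", "cy" (the principal point, pixels), "k1" (the pictures are not rectified: a ray, as slopes to the right and down, at radius r is drawn at 1 + k1 r^2 times it, then the intrinsics apply), "R" (3x3) and "t" (3): a world point X has camera coordinates R X + t. Camera axes: x right, y down, z forward; pixel columns grow to the right and rows downward; lengths in m; the calibration is good to about 2 mm. A picture is of the moment at which its call begins. There is no depth.
- finish_job(): hands the job in, once; it reports no verdict.
Trained networks look in the newest picture that a camera, given by its name, has taken for a name from the list of things; names that differ only in an ending like _2 or _b are one class to them, and where a whole thing is asked for, a point or a joint stands for the part that bears it (a point fixed in the world has none). Each returns a list of dicts, best first, with "p" (0 to 1); they miss things now and then, are a little off and sometimes report something else, mostly with a low value. They report only what shows in the picture. A call takes as long as a camera call.
- find_in(camera, name): "xy" ([column, row] in pixels, amid what is visible of it).
The state is a dict: "time_s": time; "joints": joint angles; "joint_velocities": joint speeds; "effort": joint torques, N m; "tcp_pos": TCP position; "ee_rot": TCP orientation; "wrist_force": force on the tool from outside, world axes, zero at the start; "moment": the same for the moment, N m; "gripper_width": opening from 0.0 (shut) to 1.0 (fully open).
Only numpy, scipy, OpenCV 4.12 (cv2) and the standard library are available. Lean on these libraries where they do the work, as an engineer would, in place of code of your own. Each camera call takes 0.05 s, during which the arm holds its last target. There are 200 camera calls.

## Task

Set the lidded eight-well plate on the tilt stand with the lid's finger lug at the low end, and slide it down until it is fully home under the hooked lip, then let go of it. The lid clings to its gasket, so take it by the lug and lift that corner first, peeling it open towards the corner across from it, with the plate staying under the lip. Finish while still holding the lid, right way up and roughly level, about 20 cm above the worktop and well to one side of the plate so that all wells are open from above; leave the other things on the bench alone.

Things in the scene. Friction and masses are not known exactly. Their poses are not given: they have to be found in the camera images.
- well_plate: Pale aluminium eight-well plate (2 x 4 wells), 0.4 kg, lug end (-x) roughly towards the robot at the start. Foot flange 108 (x) x 64 (y) x 8 mm high, above it a block 88 x 55 mm to z = 16 mm that the lid nests over. Foot stands out 7 mm past the lid at the short ends, 2 mm at the long sides: grip its long sides (64 mm), tips 2 mm above the underside. Origin: centre of underside, z up.
- plate_lid: Clear lid nested on the plate, 93 x 60 mm, 40 g: 2 mm sheet, 6 mm skirt, 1 mm play. Axes as the plate's; origin: centre of the sheet's inner face, 16 mm above the plate's underside; top face z = 2 mm. Gasket cushions in the plate's long sides at x +-28 mm cling to the skirt, some 2 to 3 N each, until it has risen 4 mm there. Pulled straight up, it takes the plate along.
- lug (a point): Centre of the finger lug, the lid's grip: an upright frosted fin 20 mm long, 8 mm thick, rising 13 mm above the lid's top face. At lid x -35, y -21, z 8.5 mm, near the -x -y corner. Its length points at the far corner (0.574 rad from the lid's x axis towards its y), so pinch it across that line.
- lug_corner (a point): The lid's -x -y corner at the sheet's inner face (lid x -46.6, y -30.1, z 0 mm); the corner to be lifted first.
- far_corner (a point): The lid's far corner (lid x 46.6, y 30.1, z 0 mm); it stays down longest.
- tilt_stand: Fixed stand, grey base 126 x 72 mm with a sloping steel deck, about 60 mm high. Origin: centre of the underside; x, the low end being -x, points roughly away from the robot.
- tilt_deck: The stand's deck, pitched 0.26 rad: x up the slope, y across, z square to it. Origin: where the centre of the plate's underside belongs when home (plate and deck axes then agree), 40 mm above the worktop. Deck surface z = 0, 46 mm wide, narrower than the plate, up to x = 53 mm. The plate does not slide by itself: set it down some 15 mm up the slope and push it down.
- lip (a point): Middle of the hooked lip's inner edge, underside (deck x -48.5, y 0, z 10.8 mm, so 2.8 mm over the plate's foot); lip top at deck z 13.8 mm. The stop behind it is at deck x -54 mm. Cheeks at deck y +-34.5 mm guide the foot from there to x -34 mm and flare to +-39 mm at x -22 mm.
- beaker: Clear beaker, 69 mm wide, 85 mm high; bystander, origin at the centre of the underside.
- timer: White bench timer, 64 x 64 x 16 mm; bystander, origin at the centre of the underside.
- tape_roll: Roll of green tape lying flat, 69 mm across, 18 mm high; bystander, origin at the centre of the underside.
- marker: Marker pen lying down, 135 mm long, 16 mm thick; bystander, origin under its middle, length along its y.
- dropper_bottle: Small dropper bottle, 25 mm wide, 67 mm high; bystander, origin at the centre of the underside.
- tweezers: Steel tweezers lying down, 126 mm long, 8 mm high; bystander, origin under the middle, length along its y.
- amber_bottle: Amber reagent bottle, 59 mm wide, 134 mm high; bystander, origin at the centre of the underside.

How it is judged:
By the outcome, as a careful person would: the job done as asked, in the order asked, and still so for the second after the job is handed in, while the arm keeps its last pose, push and grip.
It also fails if it takes over 58 s, if anything falls off the work surface, if the arm or the gripper's body presses on something with over 40 N, if the wrist force passes 120 N, or if a joint passes its speed limit or range.

## Working session

There is one attempt and no reset: what is moved stays moved. The work goes in short steps, Python scripts to look and compute and a shell command to move; the robot and the scene stay as the last step left them, time stands still between calls to the robot, and variables do not carry over. Pictures are saved under pics/ and viewed, about 8 in all and at most 12, crops included, and the job is handed in when it is done.

```bash
mkdir -p pics; ls
cat > h.py <<'E'
import numpy as np, cv2
from station import sense, capture, find_in
def cam(c):
    f=c["color"].shape[0]/2/np.tan(np.radians(c["vertical_fov"]/2))
    return f,np.array(c["R"]),np.array(c["t"])
def project(c,X):
    f,R,t=cam(c); p=(R@np.atleast_2d(X).T).T+t; s=p[:,:2]/p[:,2:]
    s=s*(1+c["k1"]*(s**2).sum(1,keepdims=True)); return s*f+[c["cx"],c["cy"]]
def ray(c,uv):
    f,R,t=cam(c); d=(np.array(uv,float)-[c["cx"],c["cy"]])/f; s=d.copy()
    for _ in range(20): s=d/(1+c["k1"]*(s@s))
    return -R.T@t, R.T@np.r_[s,1]
def onz(c,uv,z):
    o,d=ray(c,uv); return o+d*(z-o[2])/d[2]
def tri(c1,u1,c2,u2):
    o1,d1=ray(c1,u1);o2,d2=ray(c2,u2)
    s=np.linalg.lstsq(np.c_[d1,-d2],o2-o1,rcond=None)[0]
    a=o1+s[0]*d1;b=o2+s[1]*d2; return (a+b)/2,np.linalg.norm(a-b)
E
python3 - <<'E'
from h import *
C={}
for n in("side","top"):
    C[n]=capture(n); cv2.imwrite(f"pics/{n}0.png",C[n]["color"])
    o,_=ray(C[n],[280,210]); print(n,o.round(3),C[n]["vertical_fov"],C[n]["k1"])
for k in "well_plate plate_lid lug lug_corner far_corner tilt_stand tilt_deck lip beaker timer tape_roll marker dropper_bottle tweezers amber_bottle".split():
    r={n:find_in(n,k) for n in C}
    print(k,{n:[(np.round(d["xy"],1).tolist(),round(d["p"],2)) for d in r[n][:2]] for n in r}, end=" ")
    if r["side"] and r["top"]:
        p,e=tri(C["side"],r["side"][0]["xy"],C["top"],r["top"][0]["xy"]); print(p.round(4),e.round(4),end="")
    print()
s=sense();print(s)
E
```

```text
pics
side [0.478 0.719 0.551] 52.333321187000614 -0.07956586438354617
top [ 0.522 -0.051  0.944] 53.83572233877928 -0.09215565545247377
well_plate {'side': [([203.0, 220.9], 0.72), ([322.2, 199.1], 0.57)], 'top': [([333.2, 250.1], 0.49)]} [ 0.6353 -0.1063  0.0256] 0.3314
plate_lid {'side': [([320.7, 193.4], 0.64), ([341.8, 251.8], 0.41)], 'top': [([335.2, 229.5], 0.77)]} [ 0.5321 -0.1876  0.0151] 0.0005
lug {'side': [([323.0, 193.7], 0.73)], 'top': [([335.6, 228.5], 0.91)]} [ 0.5304 -0.189   0.0139] 0.0073
lug_corner {'side': [([323.3, 193.0], 0.83)], 'top': [([336.0, 227.8], 0.75)]} [ 0.5309 -0.1897  0.0155] 0.0094
far_corner {'side': [([318.9, 189.8], 0.75)], 'top': [([336.0, 225.8], 0.9)]} [ 0.5386 -0.1884  0.0244] 0.0026
tilt_stand {'side': [([336.4, 256.3], 0.56)], 'top': [([222.7, 243.5], 0.93), ([382.9, 190.9], 0.43)]} [0.4931 0.0642 0.0253] 0.0256
tilt_deck {'side': [([339.8, 247.2], 0.85), ([321.4, 191.9], 0.6)], 'top': [([334.5, 227.1], 0.61)]} [ 0.5071 -0.2113 -0.162 ] 0.0659
lip {'side': [([339.7, 250.0], 0.81), ([359.6, 324.6], 0.75)], 'top': [([228.4, 248.0], 0.85)]} [0
[... 764 characters left out ...]
9266e-03,
       -6.84122611e+01, -1.48168434e+01]), 'joint_velocities': array([-0.02336113, -0.09744429, -0.05583613, -0.04442041,  0.05459947,
       -0.00316621]), 'effort': array([ 1.17517120e-03, -3.90467227e+01,  1.87618482e+01,  4.22429368e+00,
        1.55153131e-02, -2.05686860e-05]), 'tcp_pos': array([ 0.18518807, -0.59691227,  0.22257495]), 'ee_rot': array([[-2.96252125e-01,  9.55109772e-01,  3.43399185e-05],
       [ 9.55109773e-01,  2.96252125e-01, -1.59997557e-05],
       [-2.54547969e-05,  2.80584301e-05, -9.99999999e-01]]), 'wrist_force': array([0.33466784, 0.47061538, 0.32882424]), 'moment': array([-0.00794921, -0.02050929,  0.0226423 ]), 'gripper_width': 0.9970059506322397}
```

View pics/top0.png

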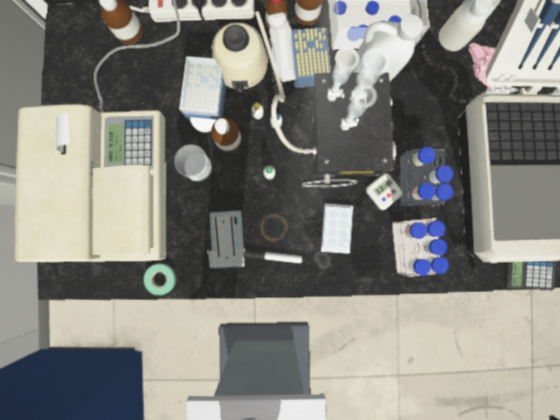

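View pics/side0.png

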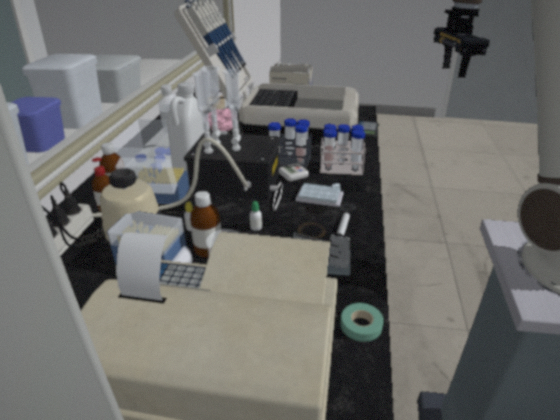

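The top view shows the plate at about (337,229), the stand at (226,240), the marker at (272,257) between them and tweezers at (330,183). In the side view the plate is at (320,194) and the stand is partly hidden at (339,255). I'll zoom in on both.

Run:
```python
from h import *
a=cv2.imread("pics/top0.png")[198:272,195:375]; b=cv2.imread("pics/side0.png")[175:285,290:360]
a=cv2.resize(a,None,fx=4.4,fy=4.4,interpolation=cv2.INTER_CUBIC)
b=cv2.rotate(b,cv2.ROTATE_90_COUNTERCLOCKWISE)
b=cv2.resize(b,None,fx=3.9,fy=3.9,interpolation=cv2.INTER_CUBIC)
o=np.zeros((600,800,3),np.uint8); o[:a.shape[0],:a.shape[1]]=a; o[326:326+min(274,b.shape[0]),:b.shape[1]]=b[:274]
for i in range(0,180,20): cv2.putText(o,str(195+i),(int(i*4.4),8),0,.35,(0,0,255)); cv2.line(o,(int(i*4.4),8),(int(i*4.4),14),(0,0,255))
for i in range(2,74,10): cv2.putText(o,str(198+i),(0,int(i*4.4)+4),0,.35,(0,0,255))
cv2.imwrite("pics/zoom0.png",o)
```

```text
(no output)
```

View pics/zoom0.png

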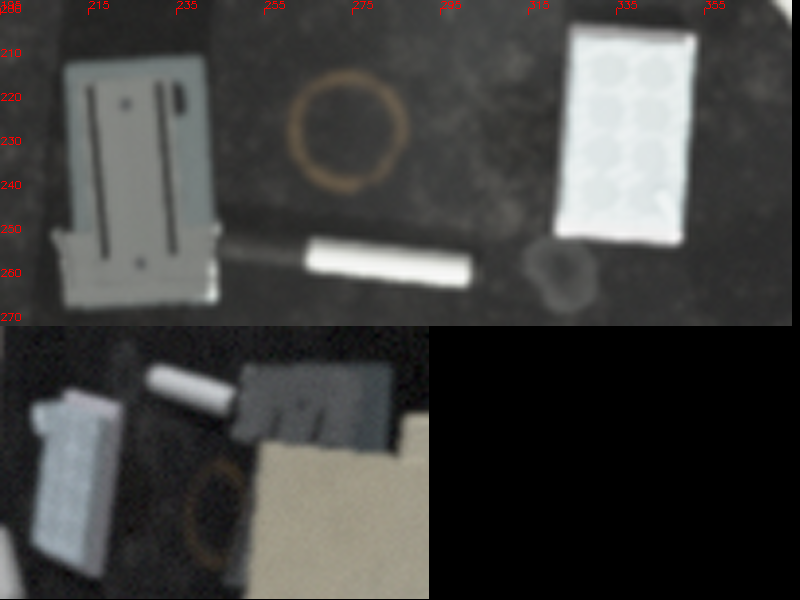

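The zoom shows the plate upright with its +x end away from the robot and foot edges near (566,22), (697,35), (683,243) and (553,238). The stand's lip end is nearest the robot. Deck centre dots are at (126,103) and (141,262), cheek tips at (55,232) and (220,226), and the marker lies against the stand's right side. Next I'll fit both poses.

```bash
cat > pose.py <<'E'
from h import *
from scipy.optimize import minimize
def fz(X,Y): return [194.6+X/4.4,197.6+Y/4.4]
def T(x,y,yaw):
    c,s=np.cos(yaw),np.sin(yaw); return np.array([[c,-s,0],[s,c,0],[0,0,1]]),np.array([x,y,0])
E
python3 - <<'E'
from pose import *
C={n:capture(n) for n in("top","side")}
c=C["top"]
# plate silhouette
g=c["color"].astype(int); m=np.zeros(g.shape[:2],np.uint8); m[196:265,312:362]=(g[196:265,312:362].min(2)>120)*1
_,lab,st,_=cv2.connectedComponentsWithStats(m); m=(lab==1+st[1:,4].argmax()).astype(np.uint8); print("area",m.sum())
S=8
mb=cv2.resize(cv2.GaussianBlur(m.astype(np.float32),(0,0),.6)[196:265,312:362],None,fx=S,fy=S,interpolation=cv2.INTER_LINEAR)>.5
def box(a,b,z0,z1): return np.array([[i*a/2,j*b/2,z] for i in(-1,1) for j in(-1,1) for z in(z0,z1)])/1000
B=[box(108,64,0,8),box(93,60,10,18)]
def cost(p):
    R,t=T(p[0]/100,p[1]/100,p[2]/10); im=np.zeros(mb.shape,np.uint8)
    for b in B:
        u=(project(c,b@R.T+t)-[312,196]+.5)*S-.5
        cv2.fillConvexPoly(im,cv2.convexHull(np.round(u).astype(np.int32)),1)
    return (im.astype(bool)^mb).sum()/S/S
best=min((minimize(cost,[53+a,-18.8+b,y],method="Nelder-Mead",options=dict(initial_simplex=np.array([[53+a,-18.8+b,y],[54+a,-18.8+b,y],[53+a,-17.8+b,y],[53+a,-18.8+b,y+.4]]))) for a in(0,1) for b in(0,.5) for y in(-1,-.3,.3)),key=lambda r:r.fun)
print("plate",best.x/[100,100,10],best.fun)
# check with side: lug
R,t=T(*(best.x/[100,100,10])); print("lug side px",project(C["side"],R@[-.035,-.021,.0245]+t),"top",project(c,R@[-.035,-.021,.0245]+t))
d1=onz(c,fz(126,103),.049);d2=onz(c,fz(141,262),.031); v=d1-d2
print("dots",d1,d2,"yaw",np.arctan2(v[1],v[0]),"len",np.hypot(*v[:2]))
for X,Y,z in [(65,65,0),(205,57,0),(65,65,.05),(205,57,.05),(55,232,.044),(220,226,.044),(65,307,.04),(217,300,.04),(65,307,0),(217,300,0)]: print(X,Y,z,onz(c,fz(X,Y),z)[:2].round(4))
for a,b in [((328,240),(163,260)),((352,236),(238,266)),((336,280),(163,261))]: print("tri",tri(C["side"],a,c,b))
for n,k in [("tweezers",(330,183)),("timer",(384,190)),("beaker",(193,163)),("dropper",(269,173))]: print(n,onz(c,k,.01).round(3))
E
```

```text
area 1399
plate [ 0.53442545 -0.19269543 -0.10532483] 40.921875
lug side px [[335.70558055 186.75517796]] top [[346.2202967  244.70296865]]
dots [0.55500342 0.05957915 0.049     ] [0.47587822 0.05545815 0.031     ] yaw 0.0520349445676456 len 0.07923244191147934
65 65 0 [0.5772 0.0972]
205 57 0 [0.5799 0.0241]
65 65 0.05 [0.5743 0.0894]
205 57 0.05 [0.5768 0.0201]
55 232 0.044 [0.4921 0.0964]
220 226 0.044 [0.4935 0.0146]
65 307 0.04 [0.4548 0.0926]
217 300 0.04 [0.4569 0.017 ]
65 307 0 [0.4518 0.0989]
217 300 0 [0.454 0.02 ]
tri (array([0.48674878, 0.16771905, 0.14094479]), np.float64(0.01747333139317748))
tri (array([0.45543455, 0.0288816 , 0.05171861]), np.float64(0.004117792504497883))
tri (array([0.47468868, 0.18565879, 0.07357819]), np.float64(0.005010371112464893))
tweezers [ 0.638 -0.18   0.01 ]
timer [ 0.619 -0.303  0.01 ]
beaker [0.691 0.132 0.01 ]
dropper [ 0.664 -0.041  0.01 ]
```

Run:
```python
from pose import *
c=capture("top"); g=cv2.cvtColor(c["color"],cv2.COLOR_BGR2GRAY).astype(float)
# edges at columns per row, back-projected at deck height
def deckz(v): return .040+ (248-.0-v)*0+np.interp(v,[215,258],[.054-.001,.033])
pts={k:[] for k in "LR"}
for v in range(220,254):
    for k,u0 in (("L",lambda v:215.3+(v-217)*.088),("R",lambda v:231.2+(v-217)*.088)):
        us=np.arange(int(u0(v))-2,int(u0(v))+5); w=np.clip(np.median(g[v,us])-g[v,us],0,None)
        if w.sum()>15: pts[k].append(onz(c,[(w*us).sum()/w.sum(),v],deckz(v))[:2])
for k in pts:
    p=np.array(pts[k]); a=np.polyfit(p[:,0],p[:,1],1); print(k,len(p),"yaw",np.arctan(a[0]),"y at x=.5,.55",np.polyval(a,[.5,.55]),"res",np.std(p[:,1]-np.polyval(a,p[:,0])))
# outer edges, base: strongest gradient per row right/left for rows 216..245, at z=0
for nm,lo,hi,sg in(("left",205,214,1),("right",238,247,-1)):
    q=[]
    for v in range(216,246):
        d=sg*np.gradient(g[v])[lo:hi]; w=np.clip(d,0,None)**2; q.append([(w*np.arange(lo,hi)).sum()/w.sum(),v])
    for z in(0,.03):
        p=np.array([onz(c,x,z)[:2] for x in q]); a=np.polyfit(p[:,0],p[:,1],1); print(nm,z,"yaw",np.arctan(a[0]),np.polyval(a,.515),np.std(p[:,1]-np.polyval(a,p[:,0])))
print(sense()["time_s"])
```

```text
L 34 yaw 0.04924113831009704 y at x=.5,.55 [0.06852417 0.07098822] res 0.00010638040956693449
R 34 yaw -0.0043058035582889285 y at x=.5,.55 [0.03632317 0.03610788] res 0.001406817153961566
left 0 yaw 0.04299333883249221 0.09500248412123395 0.00017715040288171637
left 0.03 yaw 0.042993338832492234 0.0903611440734554 0.00017152275959211527
right 0 yaw 0.04409831625546515 0.022058669433768528 0.00016899069193045604
right 0.03 yaw 0.04409831625546512 0.019734316034143384 0.00016362226308142816
1.75
```

```bash
python3 -m creep '[[0,0,0,0,0,3,1],[0,0,0,0,0,0,1],[0,0,0,0,0,0,1],[0,0,0,0,0,0,1],[0,0,0,0,0,0,1],[0,0,0,0,0,0,1],[0,0,0,0,0,0,1],[0,0,0,0,0,0,1],[0,0,0,0,0,0,1],[0,0,0,0,0,0,1]]'
```

```text
time_s: 3.0
tcp_pos: [0.1852, -0.5969, 0.2226]
ee_rot: [[-0.246, 0.969, 0.0], [0.969, 0.246, 0.0], [0.0, 0.0, -1.0]]
wrist_force: [-0.2, 0.4, -0.6]
gripper_width: 1.001
```

```bash
python3 -m creep '[[0,0,0,0,0,10.15,1],[0,0,0,0,0,10.15,1],[46.5,15.8,0,0,0,0,1],[46.5,15.8,0,0,0,0,1],[46.5,15.8,0,0,0,0,1],[46.5,15.8,0,0,0,0,1],[46.5,15.8,0,0,0,0,1],[46.5,15.8,0,0,0,0,1],[46.5,15.8,0,0,0,0,1],[46.5,15.8,0,0,0,0,1]]'
```

```text
time_s: 4.25
tcp_pos: [0.3508, -0.2389, 0.223]
ee_rot: [[0.106, 0.994, 0.001], [0.994, -0.106, -0.0], [-0.0, 0.001, -1.0]]
wrist_force: [0.9, -0.5, 0.2]
gripper_width: 1.0
```

```bash
python3 -m creep '[[13.1,35.5,0,0,0,0,1],[13.1,35.5,0,0,0,0,1],[13.1,35.5,0,0,0,0,1],[13.1,35.5,0,0,0,0,1],[13.1,35.5,0,0,0,0,1],[0,0,35,0,0,0,1],[0,0,35,0,0,0,1],[0,0,35,0,0,0,1],[0,0,35,0,0,0,1],[0,0,0,0,0,0,1]]'
python3 - <<'E'
from pose import *
c=capture("top"); d=capture("side"); a=cv2.resize(c["color"][190:275,290:390],None,fx=4,fy=4,interpolation=cv2.INTER_CUBIC); b=cv2.resize(d["color"][130:230,270:370],None,fx=4,fy=4,interpolation=cv2.INTER_CUBIC)
o=np.zeros((400,800,3),np.uint8);o[:340,:400]=a;o[:,400:]=b;cv2.imwrite("pics/pre.png",o);print(sense()["tcp_pos"])
E
```

```text
time_s: 5.5
tcp_pos: [0.5316, -0.1938, 0.0801]
ee_rot: [[0.106, 0.994, -0.006], [0.994, -0.106, 0.001], [0.0, -0.007, -1.0]]
wrist_force: [0.4, -0.7, 0.2]
gripper_width: 1.001
[ 0.53444195 -0.19421813  0.08350605]
```

View pics/pre.png

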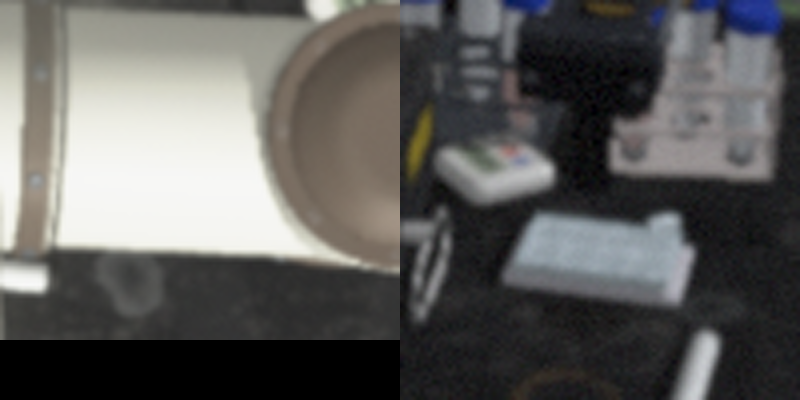

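The lug appears at about (336,187) in the side picture, exactly where my plate pose predicts it. I'll descend and grip.

```bash
python3 -m creep '[[0,0,25,0,0,0,1],[0,0,25,0,0,0,1],[0,0,20,0,0,0,1],[0,0,10.3,0,0,0,1],[0,0,0,0,0,0,1],[0,0,0,0,0,0,1],[0,0,0,0,0,0,0.6],[0,0,0,0,0,0,0.6],[0,0,0,0,0,0,0.6],[0,0,0,0,0,0,0.6]]'
```

```text
time_s: 6.85
tcp_pos: [0.5339, -0.1937, 0.0025]
ee_rot: [[0.106, 0.994, 0.001], [0.994, -0.106, 0.0], [0.0, 0.001, -1.0]]
wrist_force: [0.7, 3.1, 2.3]
gripper_width: 0.729
```

```bash
python3 -m creep '[[0,0,-15,0,0,0,0.6],[0,0,-35,0,0,0,0.6],[0,0,-45,0,0,0,0.6],[35.5,-5.6,-10,0,0,0,0.6],[35.5,-5.6,0,0,0,0,0.6],[35.5,-5.6,0,0,0,0,0.6],[35.5,-5.6,0,0,0,0,0.6],[35.5,-5.6,0,0,0,0,0.6],[35.5,-5.6,0,0,0,0,0.6],[35.5,-5.6,0,0,0,0,0.6]]'
```

```text
time_s: 8.1
tcp_pos: [0.52, 0.058, 0.1073]
ee_rot: [[0.106, 0.994, -0.001], [0.994, -0.106, -0.0], [-0.0, -0.001, -1.0]]
wrist_force: [-0.0, 0.7, -4.3]
gripper_width: 0.727
```

```bash
python3 -m creep '[[0,0,0,0,0,-4.3,0.6],[0,0,0,0,0,-4.3,0.6],[0,0,0,-5,0,0,0.6],[0,0,0,-5,0,0,0.6],[0,0,0,-4.9,0,0,0.6],[0,0,0,0,0,0,0.6],[0,0,0,0,0,0,0.6],[0,0,0,0,0,0,0.6],[0,0,0,0,0,0,0.6],[0,0,0,0,0,0,0.6]]'
cat > rel.py <<'E'
from pose import *
import sys
D=np.array([.5155,.0575,.040]);psi,th=.045,.26
Rd=T(0,0,psi)[0]@np.array([[np.cos(th),0,-np.sin(th)],[0,1,0],[np.sin(th),0,np.cos(th)]])
if __name__=="__main__":
    s=sense();R=np.array(s["ee_rot"])
    Rt=Rd@np.array([[0,1,0],[1,0,0],[0,0,-1.]])
    print("t",s["time_s"],"deck mm",(Rd.T@(s["tcp_pos"]-D)*1000).round(2),"tilt err deg (tool)",np.degrees(cv2.Rodrigues(R.T@Rt)[0].ravel()).round(2),"F",np.round(Rd.T@s["wrist_force"],1),"w",round(s["gripper_width"]*87,1))
E
python3 rel.py
python3 - <<'E'
from rel import *
c=capture("side");d=capture("top")
# plate frame in hand: overlay predicted foot corners
s=sense();R=np.array(s["ee_rot"]);Rp=R@np.array([[0,1,0],[1,0,0],[0,0,-1.]]);o=s["tcp_pos"]-Rp[:,2]*.0025
K=[[x,y,z] for z in(0,.008) for x,y in((-.054,-.032),(.054,-.032),(.054,.032),(-.054,.032))]
L=[[-.054,-.0345,.008],[-.022,-.039,.008],[-.022,.039,.008],[-.054,.0345,.008],[-.0485,-.034,.0138],[-.0485,.034,.0138]]
out=[]
for im,(r0,r1,c0,c1) in((c,(190,290,300,400)),(d,(185,285,180,280))):
    g=cv2.resize(im["color"][r0:r1,c0:c1],None,fx=4,fy=4,interpolation=cv2.INTER_CUBIC)
    for P,col in((np.array(K)@Rp.T+o,(0,0,255)),(np.array(L)@Rd.T+D,(0,255,0))):
        for u in project(im,P): cv2.circle(g,tuple(int(v) for v in ((u-[c0,r0]+.5)*4)),2,col,-1)
    out.append(g)
cv2.imwrite("pics/hover.png",np.hstack(out))
E
```

```text
time_s: 9.35
tcp_pos: [0.5212, 0.0573, 0.1072]
ee_rot: [[-0.044, 0.965, 0.257], [0.999, 0.042, 0.011], [-0.0, 0.257, -0.966]]
wrist_force: [0.2, -0.2, -4.3]
gripper_width: 0.726
t 9.35 deck mm [22.78 -0.43 63.49] tilt err deg (tool) [-0.01  0.02 -0.06] F [-0.9 -0.2 -4.2] w 63.2
```

View pics/hover.png

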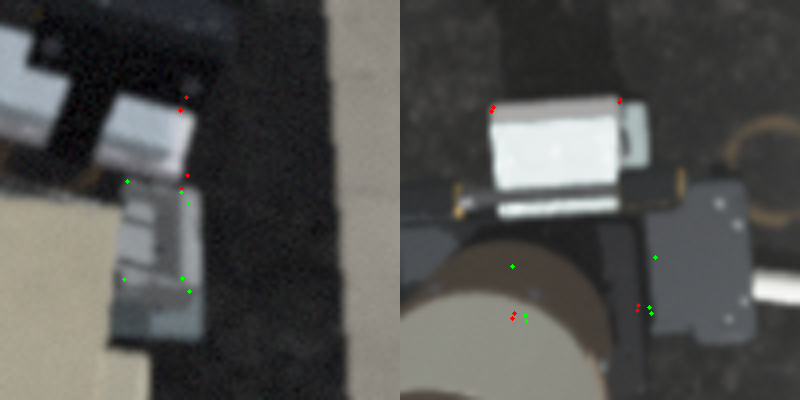

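```bash
python3 -m creep '[[0.4,-5.8,0,0,0,0,0.6],[0,0,15,0,0,0,0.6],[0,0,15,0,0,0,0.6],[0,0,12,0,0,0,0.6],[0,0,8,0,0,0,0.6],[0,0,5,0,0,0,0.6],[0,0,2,0,0,0,0.6],[0,0,0,0,0,0,0.6],[0,0,0,0,0,0,0.6],[0,0,0,0,0,0,0.6]]'; python3 rel.py
```

```text
time_s: 10.7
tcp_pos: [0.5301, 0.0582, 0.051]
ee_rot: [[-0.044, 0.965, 0.257], [0.999, 0.043, 0.012], [0.0, 0.258, -0.966]]
wrist_force: [0.3, -0.2, -4.6]
gripper_width: 0.726
t 10.7 deck mm [16.94  0.06  6.87] tilt err deg (tool) [ 0.04 -0.01 -0.04] F [-0.9 -0.2 -4.5] w 63.2
```

```bash
python3 -m creep '[[0,0,0.8,0,0,0,0.6],[0,0,0.8,0,0,0,0.6],[0,0,0.7,0,0,0,0.6],[0,0,0.5,0,0,0,0.6],[0,0,0.4,0,0,0,0.6],[0,0,0,0,0,0,0.6],[0,0,0,0,0,0,0.6],[0,0,0,0,0,0,0.6],[0,0,0,0,0,0,0.6],[0,0,0,0,0,0,0.6]]'; python3 rel.py
```

```text
time_s: 11.95
tcp_pos: [0.5307, 0.0581, 0.0476]
ee_rot: [[-0.044, 0.965, 0.257], [0.999, 0.043, 0.011], [-0.0, 0.257, -0.966]]
wrist_force: [0.8, 0.7, -4.0]
gripper_width: 0.729
t 11.95 deck mm [16.69 -0.07  3.41] tilt err deg (tool) [ 0.    0.01 -0.04] F [-0.2  0.7 -4.1] w 63.4
```

```bash
python3 -m creep '[[0,0,0.4,0,0,0,0.6],[0,0,0.4,0,0,0,0.6],[0,0,0.4,0,0,0,0.6],[0,0,0.3,0,0,0,0.6],[0,0,0,0,0,0,0.6],[0,0,0,0,0,0,0.6],[0,0,0,0,0,0,0.6],[0,0,0,0,0,0,0.6],[0,0,0,0,0,0,0.6],[0,0,0,0,0,0,0.6]]'; python3 rel.py
```

```text
time_s: 13.2
tcp_pos: [0.531, 0.0581, 0.0467]
ee_rot: [[-0.044, 0.965, 0.257], [0.999, 0.043, 0.011], [0.0, 0.258, -0.966]]
wrist_force: [-5.1, 2.0, 3.9]
gripper_width: 0.726
t 13.2 deck mm [16.75 -0.07  2.47] tilt err deg (tool) [ 0.04  0.01 -0.04] F [-3.9  2.2  5.1] w 63.2
```

```bash
python3 -m creep '[[0,-1,-0.3,0,0,0,0.6],[0,-2,0,0,0,0,0.6],[0,-2,0,0,0,0,0.6],[0,-2,0,0,0,0,0.6],[0,-2,0,0,0,0,0.6],[0,-2,0,0,0,0,0.6],[0,-2,0,0,0,0,0.6],[0,-1,0,0,0,0,0.6],[0,0,0,0,0,0,0.6],[0,0,0,0,0,0,0.6]]'; python3 rel.py
```

```text
time_s: 14.45
tcp_pos: [0.5178, 0.0578, 0.0432]
ee_rot: [[-0.044, 0.965, 0.258], [0.999, 0.043, 0.012], [0.0, 0.258, -0.966]]
wrist_force: [0.3, 1.2, 6.7]
gripper_width: 0.728
t 14.45 deck mm [3.08 0.17 2.46] tilt err deg (tool) [ 0.05 -0.02 -0.04] F [2.  1.2 6.4] w 63.3
```

```bash
python3 -m creep '[[0,-0.6,0,0,0,0,0.6],[0,-0.6,0,0,0,0,0.6],[0,-0.6,0,0,0,0,0.6],[0,-0.6,0,0,0,0,0.6],[0,-0.6,0,0,0,0,0.6],[0,0,0,0,0,0,0.6],[0,0,0,0,0,0,0.6],[0,0,0,0,0,0,0.6],[0,0,0,0,0,0,0.6],[0,0,0,0,0,0,0.6]]'; python3 rel.py
```

```text
time_s: 15.7
tcp_pos: [0.5152, 0.0577, 0.0424]
ee_rot: [[-0.045, 0.965, 0.258], [0.999, 0.043, 0.012], [0.001, 0.258, -0.966]]
wrist_force: [2.3, 1.0, 6.2]
gripper_width: 0.73
t 15.7 deck mm [0.33 0.25 2.44] tilt err deg (tool) [ 0.07 -0.03 -0.03] F [3.8 0.9 5.4] w 63.5
```

```bash
python3 -m creep '[[0,-0.6,0,0,0,0,0.6],[0,-0.6,0,0,0,0,0.6],[0,-0.6,0,0,0,0,0.6],[0,0,0,0,0,0,0.6],[0,0,0,0,0,0,0.6],[0,0,0,0,0,0,0.6],[0,0,0,0,0,0,0.6],[0,0,0,0,0,0,0.6],[0,0,0,0,0,0,0.6],[0,0,0,0,0,0,0.6]]'; python3 rel.py
```

```text
time_s: 16.95
tcp_pos: [0.5136, 0.0575, 0.042]
ee_rot: [[-0.044, 0.966, 0.257], [0.999, 0.042, 0.012], [0.001, 0.257, -0.966]]
wrist_force: [6.2, -0.7, 2.0]
gripper_width: 0.727
t 16.95 deck mm [-1.34  0.06  2.46] tilt err deg (tool) [-0.01 -0.02 -0.07] F [ 6.4 -1.   0.4] w 63.2
```

```bash
python3 -m creep '[[0,-0.5,0,0,0,0,0.6],[0,-0.5,0,0,0,0,0.6],[0,-0.5,0,0,0,0,0.6],[0,-0.5,0,0,0,0,0.6],[0,0,0,0,0,0,0.6],[0,0,0,0,0,0,0.6],[0,0,0,0,0,0,0.6],[0,0,0,0,0,0,0.6],[0,0,0,0,0,0,0.6],[0,0,0,0,0,0,0.6]]'; python3 rel.py
```

```text
time_s: 18.2
tcp_pos: [0.5133, 0.0575, 0.0425]
ee_rot: [[-0.043, 0.965, 0.257], [0.999, 0.041, 0.012], [0.001, 0.258, -0.966]]
wrist_force: [13.3, -3.9, -1.8]
gripper_width: 0.733
t 18.2 deck mm [-1.43  0.1   3.  ] tilt err deg (tool) [ 0.03 -0.05 -0.12] F [12.2 -4.5 -5.1] w 63.7
```

```bash
python3 -m creep '[[0,0,0.5,0,0,0,0.6],[0,0,0,0,0,0,0.6],[0,0,0,0,0,0,1],[0,0,0,0,0,0,1],[0,0,0,0,0,0,1],[0,0,0,0,0,0,1],[0,0,0,0,0,0,1],[0,0,-30,0,0,0,1],[0,0,-40,0,0,0,1],[0,0,-40,0,0,0,1]]'; python3 rel.py
```

```text
time_s: 19.45
tcp_pos: [0.483, 0.0563, 0.1491]
ee_rot: [[-0.045, 0.966, 0.254], [0.999, 0.043, 0.012], [0.001, 0.255, -0.967]]
wrist_force: [0.3, 0.1, -0.7]
gripper_width: 0.998
t 19.45 deck mm [ -3.37   0.27 113.83] tilt err deg (tool) [-0.15 -0.04 -0.03] F [ 0.1  0.1 -0.8] w 86.9
```

Run:
```python
from rel import *
c=capture("side");d=capture("top")
o=D+Rd@[-.001,0,0]
K=[[x,y,z] for z in(0,.008) for x,y in((-.054,-.032),(.054,-.032),(.054,.032),(-.054,.032))]
G=[[-.035,-.021,.031],[-.035,-.021,.018]]
out=[]
for im,(r0,r1,c0,c1) in((c,(220,290,310,380)),(d,(195,285,190,280))):
    f=int(400/(r1-r0)); g=cv2.resize(im["color"][r0:r1,c0:c1],(400,400),interpolation=cv2.INTER_CUBIC);f=400/(r1-r0)
    for P,col in((np.array(K)@Rd.T+o,(0,0,255)),(np.array(G)@Rd.T+o,(0,255,0))):
        for u in project(im,P): cv2.circle(g,tuple(int(v) for v in ((u-[c0,r0]+.5)*f)),2,col,-1)
    out.append(g)
cv2.imwrite("pics/home.png",np.hstack(out))
for n in("side","top"): print(n,[(np.round(q["xy"],1),round(q["p"],2)) for q in find_in(n,"lug")[:2]])
print(project(c,o+Rd@[-.035,-.021,.0245]),project(d,o+Rd@[-.035,-.021,.0245]))
```

```text
side [(array([327.8, 236.2]), 0.85)]
top [(array([221.7, 234.3]), 0.61), (array([282.9, 254.4]), 0.57)]
[[340.75232857 235.66197696]] [[235.05667173 257.77197905]]
```

View pics/home.png

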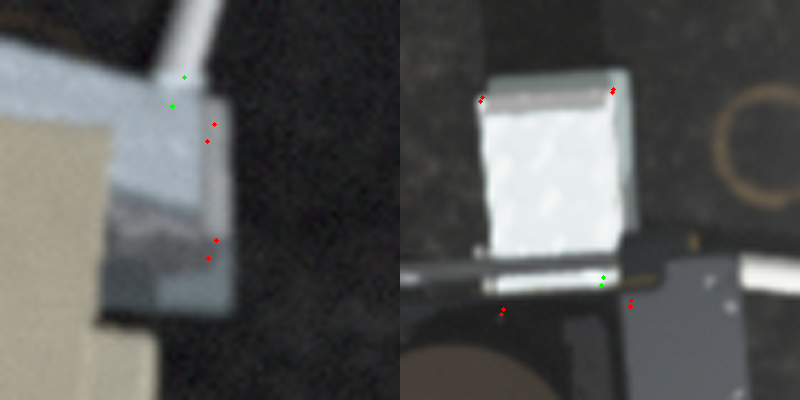

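```bash
python3 -m creep '[[0,0,0,0,0,-8.3,0.4],[0,0,0,0,0,-8.2,0.4],[0,0,0,0,0,-8.2,0.4],[0,0,0,0,0,-8.2,0.4],[1.1,-20.5,0,0,0,0,0.4],[0,-20,0,0,0,0,0.4],[0,0,35,0,0,0,0.4],[0,0,35,0,0,0,0.4],[0,0,0,0,0,0,0.4],[0,0,0,0,0,0,0.4]]'
cat > lug.py <<'E'
from rel import *
# errors of tool vs. lug grasp pose in tool axes
o=D+Rd@[-.001,.0001,0]; a=.574; y=Rd@[np.cos(a),np.sin(a),0]; x=Rd@[-np.sin(a),np.cos(a),0]
Rt=np.c_[x,y,-Rd[:,2]]
if __name__=="__main__":
    s=sense();R=np.array(s["ee_rot"]);g=o+Rd@[-.035,-.021,.021]
    print("t",s["time_s"],"to go (tool mm)",(R.T@(g-s["tcp_pos"])*1000).round(2),"rot",np.degrees(cv2.Rodrigues(R.T@Rt)[0].ravel()).round(2),"F tool",(R.T@s["wrist_force"]).round(1),"w",round(s["gripper_width"]*87,1))
E
python3 lug.py
python3 - <<'E'
from lug import *
c=capture("side"); r0,r1,c0,c1=200,290,300,390
g=cv2.resize(c["color"][r0:r1,c0:c1],(540,540),interpolation=cv2.INTER_CUBIC)
for p in ([-.035,-.021,.031],[-.035,-.021,.018]):
    u=project(c,o+Rd@p)[0]; cv2.circle(g,tuple(int(v) for v in (u-[c0,r0]+.5)*6),2,(0,255,0),-1)
u=project(c,sense()["tcp_pos"])[0]; cv2.circle(g,tuple(int(v) for v in (u-[c0,r0]+.5)*6),2,(0,0,255),-1)
cv2.imwrite("pics/lug.png",g)
E
```

```text
time_s: 20.9
tcp_pos: [0.4687, 0.034, 0.0716]
ee_rot: [[-0.562, 0.787, 0.254], [0.816, 0.578, 0.011], [-0.138, 0.214, -0.967]]
wrist_force: [-0.9, 0.3, 0.5]
gripper_width: 0.401
t 20.9 to go (tool mm) [-0.71  2.05 21.79] rot [-0.14 -0.07 -0.05] F tool [ 0.7 -0.4 -0.7] w 34.9
```

View pics/lug.png

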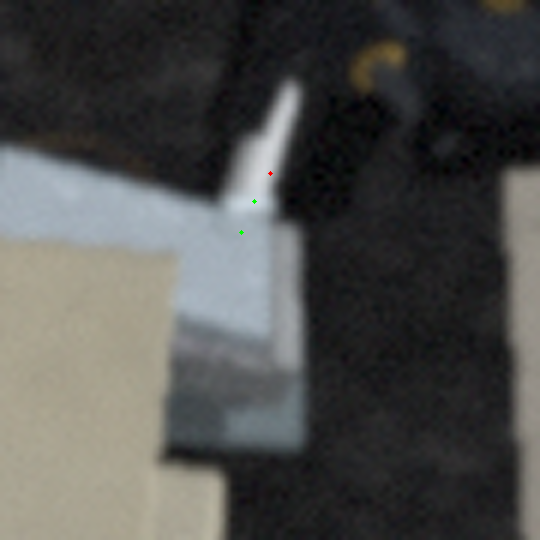

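```bash
python3 -m creep '[[-0.7,2,8,0,0,0,0.4],[0,0,7,0,0,0,0.4],[0,0,4,0,0,0,0.4],[0,0,2.5,0,0,0,0.4],[0,0,0,0,0,0,0.4],[0,0,0,0,0,0,0.4],[0,0,0,0,0,0,0],[0,0,0,0,0,0,0],[0,0,0,0,0,0,0],[0,0,0,0,0,0,0]]';python3 lug.py
```

```text
time_s: 22.2
tcp_pos: [0.4766, 0.035, 0.0521]
ee_rot: [[-0.562, 0.787, 0.254], [0.816, 0.578, 0.012], [-0.138, 0.214, -0.967]]
wrist_force: [1.1, -0.8, -0.1]
gripper_width: 0.086
t 22.2 to go (tool mm) [ 0.19 -0.59  0.91] rot [-0.13 -0.11 -0.04] F tool [-1.3  0.4  0.4] w 7.5
```

```bash
python3 -m creep '[[0,0.22,-1.59,1,0,0,0],[0,0.22,-1.59,1,0,0,0],[0,0.22,-1.59,1,0,0,0],[0,0.22,-1.59,1,0,0,0],[0,0.22,-1.59,1,0,0,0],[0,0.22,-1.59,1,0,0,0],[0,0.22,-1.59,1,0,0,0],[0,0.22,-1.59,1,0,0,0],[0,0,0,0,0,0,0],[0,0,0,0,0,0,0]]';python3 lug.py
```

```text
time_s: 23.45
tcp_pos: [0.4751, 0.0363, 0.0647]
ee_rot: [[-0.562, 0.815, 0.142], [0.816, 0.575, -0.069], [-0.137, 0.077, -0.988]]
wrist_force: [-0.1, 0.7, -1.2]
gripper_width: 0.087
t 23.45 to go (tool mm) [ 0.02 -0.96 13.72] rot [-8.13 -0.12 -0.02] F tool [0.8 0.3 1.1] w 7.5
```

```bash
python3 -m creep '[[0,0.22,-1.59,1,0,0,0],[0,0.22,-1.59,1,0,0,0],[0,0.22,-1.59,1,0,0,0],[0,0.22,-1.59,1,0,0,0],[0,0.22,-1.59,1,0,0,0],[0,0.22,-1.59,1,0,0,0],[0,0.22,-1.59,1,0,0,0],[0,0.22,-1.59,1,0,0,0],[0,0.22,-1.59,1,0,0,0],[0,0.22,-1.59,1,0,0,0]]';python3 lug.py
```

```text
time_s: 24.7
tcp_pos: [0.4758, 0.0394, 0.0805]
ee_rot: [[-0.562, 0.827, -0.003], [0.816, 0.554, -0.168], [-0.137, -0.097, -0.986]]
wrist_force: [-0.5, 1.0, -0.0]
gripper_width: 0.086
t 24.7 to go (tool mm) [ 0.05  0.68 29.86] rot [-1.819e+01 -1.200e-01 -1.000e-02] F tool [ 1.1  0.2 -0.1] w 7.5
```

```bash
python3 -m creep '[[0,0.22,-1.59,1,0,0,0],[0,0.22,-1.59,1,0,0,0],[0,0.22,-1.59,1,0,0,0],[0,0.22,-1.59,1,0,0,0],[0,0,0,0,0,0,0],[0,0,0,0,0,0,0],[0,0,0,0,0,0,0],[0,0,0,0,0,0,0],[0,0,0,0,0,0,0],[0,0,0,0,0,0,0]]';python3 lug.py;  python3 - <<'E'
from lug import *
c=capture("side");d=capture("top"); g=[]
for im,(r0,r1,c0,c1) in((c,(195,295,290,390)),(d,(190,290,180,280))): g.append(cv2.resize(im["color"][r0:r1,c0:c1],(400,400),interpolation=cv2.INTER_CUBIC))
cv2.imwrite("pics/peel.png",np.hstack(g))
E
```

```text
time_s: 25.95
tcp_pos: [0.4766, 0.041, 0.0866]
ee_rot: [[-0.562, 0.825, -0.06], [0.816, 0.541, -0.206], [-0.137, -0.164, -0.977]]
wrist_force: [-0.6, 0.7, -0.5]
gripper_width: 0.087
t 25.95 to go (tool mm) [ 0.05  2.21 36.02] rot [-22.13  -0.12  -0.  ] F tool [ 1.  -0.1  0.4] w 7.5
```

View pics/peel.png

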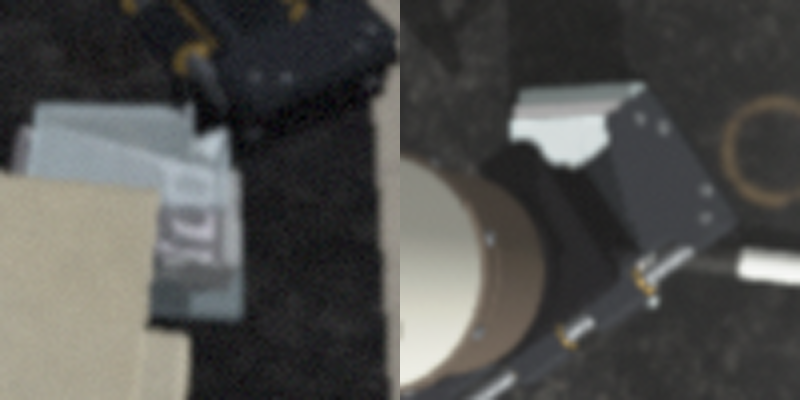

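```bash
python3 -m creep '[[0,0.22,-1.59,1,0,0,0],[0,0.22,-1.59,1,0,0,0],[0,0.22,-1.59,1,0,0,0],[0,0.22,-1.59,1,0,0,0],[0,0.22,-1.59,1,0,0,0],[0,0.22,-1.59,1,0,0,0],[0,0.22,-1.59,1,0,0,0],[0,0.22,-1.59,1,0,0,0],[0,0,0,0,0,0,0],[0,0,0,0,0,0,0]]';python3 lug.py
python3 - <<'E'
from lug import *
R=np.array(sense()["ee_rot"]); print("world up in tool",R.T@[0,0,1],"deck normal in tool",R.T@Rd[:,2])
E
```

```text
time_s: 27.3
tcp_pos: [0.4796, 0.045, 0.0984]
ee_rot: [[-0.562, 0.809, -0.173], [0.816, 0.507, -0.279], [-0.137, -0.298, -0.945]]
wrist_force: [-0.2, 0.9, -0.2]
gripper_width: 0.088
t 27.3 to go (tool mm) [ 0.06  6.24 48.2 ] rot [-30.11  -0.13   0.  ] F tool [ 0.9  0.3 -0. ] w 7.6
world up in tool [-0.13745281 -0.29805259 -0.94460117] deck normal in tool [ 0.00209265 -0.50158932 -0.86510333]
```

```bash
python3 -m creep '[[0,-1,-1.7,0,0,0,0],[0,-1,-1.7,0,0,0,0],[0,-2,-3.4,0,0,0,0],[0,-2.5,-4.3,0,0,0,0],[0,-4,-7,0,0,0,0],[-1,-5,-11,0,0,0,0],[-2,-5,-14,0,0,0,0],[-3,-6,-19,0,0,0,0],[-3,-6,-19,0,0,0,0],[0,0,0,0,0,0,0]]'
python3 - <<'E'
from lug import *
s=sense();R=np.array(s["ee_rot"]);x=np.r_[R[:2,0]/np.linalg.norm(R[:2,0]),0];z=np.array([0,0,-1.]);G=np.c_[x,np.cross(z,x),z]
print(s["tcp_pos"],"rot to level",np.degrees(cv2.Rodrigues(R.T@G)[0].ravel()),"G",G.round(3).tolist())
E
```

```text
time_s: 28.55
tcp_pos: [0.4734, 0.0443, 0.1879]
ee_rot: [[-0.562, 0.81, -0.17], [0.816, 0.508, -0.277], [-0.138, -0.294, -0.946]]
wrist_force: [-0.4, 0.6, -0.6]
gripper_width: 0.089
[0.47343584 0.04430514 0.18790926] rot to level [-17.23063926   7.87478646  -1.19504893] G [[-0.567, 0.824, 0.0], [0.824, 0.567, 0.0], [0.0, 0.0, -1.0]]
```

```bash
python3 -m creep '[[0,0,0,-5.74,2.62,-0.4,0],[0,0,0,-5.74,2.62,-0.4,0],[0,0,0,-5.74,2.62,-0.4,0],[-25.1,-17.3,-2.4,0,0,0,0],[-25.1,-17.3,-2.4,0,0,0,0],[-25.1,-17.3,-2.4,0,0,0,0],[-25.1,-17.3,-2.4,0,0,0,0],[-25.1,-17.3,-2.4,0,0,0,0],[-25.1,-17.3,-2.4,0,0,0,0],[-25.1,-17.3,-2.4,0,0,0,0]]'
python3 -m creep '[[0,0,0,0,0,0,0],[0,0,0,0,0,0,0],[0,0,0,0,0,0,0],[0,0,0,0,0,0,0],[0,0,0,0,0,0,0],[0,0,0,0,0,0,0],[0,0,0,0,0,0,0],[0,0,0,0,0,0,0],[0,0,0,0,0,0,0],[0,0,0,0,0,0,0]]'
python3 - <<'E'
from lug import *
c=capture("side");d=capture("top")
o=D+Rd@[-.001,0,0]
K=[[x,y,.008] for x,y in((-.054,-.032),(.054,-.032),(.054,.032),(-.054,.032))]
a=cv2.resize(d["color"][190:290,180:280],(400,400),interpolation=cv2.INTER_CUBIC)
for u in project(d,np.array(K)@Rd.T+o): cv2.circle(a,tuple(int(v) for v in (u-[180,190]+.5)*4),2,(0,0,255),-1)
b=cv2.resize(c["color"][110:310,230:430],(400,400),interpolation=cv2.INTER_CUBIC)
cv2.imwrite("pics/final.png",np.hstack([a,b]))
E
```

```text
time_s: 29.8
tcp_pos: [0.4717, -0.1705, 0.2027]
ee_rot: [[-0.567, 0.824, -0.006], [0.824, 0.567, -0.002], [0.001, -0.006, -1.0]]
wrist_force: [0.3, -0.1, -0.9]
gripper_width: 0.086
time_s: 31.05
tcp_pos: [0.4724, -0.1696, 0.2033]
ee_rot: [[-0.567, 0.824, -0.004], [0.824, 0.567, -0.003], [0.0, -0.005, -1.0]]
wrist_force: [0.2, -0.3, -0.5]
gripper_width: 0.085
```

View pics/final.png

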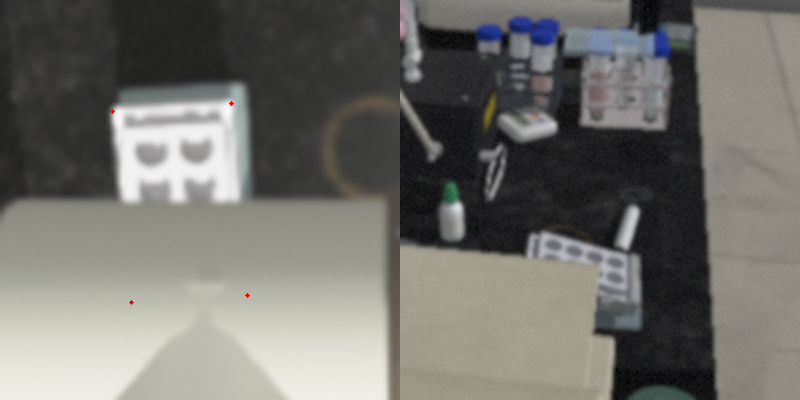

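The lid hangs level in the gripper. The far foot edge still matches the home prediction at (112,111) and (231,103), and the wells are open. But an arm link hangs over half the plate in the top view, so I'll swing further aside to clear it.

```bash
python3 -m creep '[[-4.5,-25.8,0,0,0,0,0],[-4.5,-25.8,0,0,0,0,0],[-4.5,-25.8,0,0,0,0,0],[-4.5,-25.8,0,0,0,0,0],[-4.5,-25.8,0,0,0,0,0],[-4.5,-25.8,0,0,0,0,0],[0,0,0,0,0,0,0],[0,0,0,0,0,0,0],[0,0,0,0,0,0,0],[0,0,0,0,0,0,0]]'
python3 - <<'E'
from lug import *
c=capture("side");d=capture("top")
o=D+Rd@[-.001,0,0]
K=[[x,y,.008] for x,y in((-.054,-.032),(.054,-.032),(.054,.032),(-.054,.032))]
a=cv2.resize(d["color"][190:290,180:280],(400,400),interpolation=cv2.INTER_CUBIC)
for u in project(d,np.array(K)@Rd.T+o): cv2.circle(a,tuple(int(v) for v in (u-[180,190]+.5)*4),2,(0,0,255),-1)
b=cv2.resize(d["color"],(400,300)); b2=cv2.resize(c["color"],(400,300)); 
o=np.zeros((600,800,3),np.uint8);o[:400,:400]=a;o[:300,400:]=b;o[300:,400:]=b2
cv2.imwrite("pics/final2.png",o)
E
```

```text
time_s: 32.4
tcp_pos: [0.3606, -0.2792, 0.2041]
ee_rot: [[-0.568, 0.823, -0.004], [0.823, 0.568, -0.002], [0.0, -0.005, -1.0]]
wrist_force: [-0.7, 1.0, -0.7]
gripper_width: 0.089
```

View pics/final2.png

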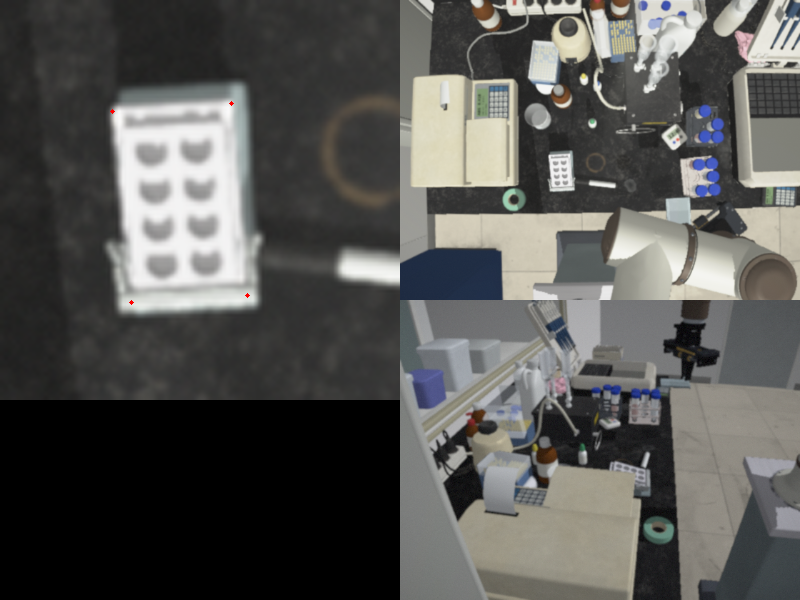

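The plate sits square in the cheeks with its low end under the lip, at around (190,295) in the crop. All eight wells are open and the lid is held well to the right. The bystanders look unmoved.

```bash
python3 -c "
from station import finish_job,sense
print(finish_job()); s=sense(); print(s['time_s'],s['gripper_width'])"
```

```text
the job is handed in; nothing more can be done
None
the job is handed in; nothing more can be done
```

The job is done and handed in at about 32 s; handing in gave no verdict.

- **Plate:** I gripped it by its long sides, set it on the deck about 17 mm up the slope, and slid it down. It stopped against the low-end stop at about 12 N, and I let go of it there.
- **Lid:** I pinched the lug across its line and peeled the lid about 30° from the lug corner, pivoting at the far corner. I then lifted it off, levelled it and carried it aside.

**Last checks:**
- **Plate position:** in the final top picture the plate lies square on the stand with its low end under the lip. Its far edge is where it was before the peel, and all eight wells are open with no arm above them.
- **Lid:** it is still gripped (opening about 7.6 mm on the 8 mm lug), level to under 1°, at about 0.20 m. It is about 0.3 m to the side of the plate.
- **Bystanders:** they look unmoved in the final pictures.

**Disagreements:**
- Just before release the tool had risen about 0.5 mm on the deck, so I pressed it back down before opening.
- The plate stopped about 1 mm lower on the deck than my estimate from the pictures.
- The side camera disagreed with my predicted points on the stand by about 2 pixels, while the top camera agreed.
- After release I checked that it was home only by eye, not with a second push.

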